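Fit and hold the access panel of a bench dust filter

ROBOT

A 7-joint arm with a two-finger parallel gripper is mounted at the origin on the work surface. World frame = base frame: x ahead of the robot, y to its left, z up, the work surface at z = 0. Lengths are in m, angles in rad, forces in N, time in s.
With the tool pointing down it reaches from about 0.425 to 1.025 m from the base axis. Payload 9.4 kg.
Tool frame: the origin (TCP) lies at the very end of the fingers, on their centre line; the grasp point (between the pads) lies 19 mm behind it; z points along the fingers, y is the line along which they close (so a half turn about z gives the same grasp; the last joint's range is limited). The gripper opens to 93 mm and grips with 3 to 60 N. Pads are 15 mm wide; open, the fingers measure 128 mm over their backs; the gripper's body (75 mm by 188 mm) begins 65 mm behind the grasp point.
Start: joints at [-1.315, 0.599, -0.003, 1.599, 0.002, 0.943, -0.08], TCP at [0.237, 0.685, 0.219] pointing down, gripper open.
Joint ranges: [-2.57, 2.57], [-0.35, 1.97], [-1.29, 1.29], [0.11, 2.56], [-1.05, 4.19], [0.11, 1.86], [-2.63, 2.63]. Speed limits (rad/s): [2.22, 2.22, 3.01, 3.01, 3.14, 3.14, 3.14].

INTERFACE

Orientations are given as a unit quaternion [x, y, z, w].
In Python, from rig import r, snapshot, ticket gives the robot as it stands.
- The arm moves only by the tool step_arm, never from a script. Its argument "series" is a list of rows, each a list of 3 entries, a list of its own where there are three numbers: the shift along the world's x, y, z as a fraction of full scale, then the turn, a rotation vector about the world's x, y, z as a fraction of full scale, then the opening, from 0 (shut) to 1 (fully open). In form: [[[x, y, z], [rx, ry, rz], hand], ...]. A call has 1 to 20 rows; each row shifts and turns the commanded pose from where the row before left it; what a row does not reach is not made up. Full scale, the value 1, is 25 cm for a shift and 6 degrees for a turn. A row lasts 1/12 s, in which the tool goes at most 41.7 mm and 7.16 degrees, less where a joint would pass 70% of its speed; a pose out of reach is approached as far as the arm can. A call with a number of a shift or a turn outside -1 to 1 is refused whole. A call with a gripper value outside its range is refused whole. The fingers move at their own pace and stop on an object; "squeeze" is the grip in N (left out, the last holds). Time passes only in rows, so rows that do not move let the fingers close. It gives the time, the measured TCP pose, the force, the opening and the grip force at its end, in the units of the state.
- r.get_obs(): the state, without advancing time (a new reading comes with each control period).
- snapshot(name): name is "side" or "top"; returns a dict with "pixels" (400x640x3 uint8, red, green, blue), "fx", "fy", "cx", "cy" (pixels), "k1" (the pictures are not rectified: a ray, as slopes to the right and down, at radius r is drawn at 1 + k1 r^2 times it, then the intrinsics apply), "T" (4x4, takes a point from camera to world coordinates). Camera axes: x right, y down, z forward; pixel columns grow to the right and rows downward; lengths in m; the calibration is good to about 2 mm. A picture is of the moment at which its call begins. There is no depth.
- ticket.hand_in(): hands the job in; it is judged then, once.
The state is a dict: "clock": time; "q": joint angles; "dq": joint speeds; "joint_efforts": joint torques, N m; "tool_pos": TCP position; "eef_rot": TCP orientation; "wrist_force": force on the tool from outside, world axes, zero at the start; "torque": the same for the moment, N m; "grip_width": finger opening in m; "finger_force": force on a finger pad.
Only numpy, scipy, OpenCV 4.12 (cv2) and the standard library are available. Lean on these libraries where they do the work, as an engineer would, in place of code of your own. Each camera call takes 0.05 s, during which the arm holds its last target. There are 200 camera calls.

TASK

Turn the red wing fastener on the white filter box until it lines up with the yellow marks, then fit the blue access panel square on the frame with the wing standing up through its slot. Press the panel fully down against the frame, squashing the springy gasket, and finish while still holding it pressed there; leave everything else on the bench alone.

Things in the scene. Friction and masses are not known exactly. Their poses are not given: they have to be found in the camera images.
- filter_box: white dust-filter box fixed to the bench, 220 (x) x 170 (y) x 70 (z) mm; origin at the centre of its underside, z up. Its flat grey top, the hatch frame, is at z = 70 mm, with a filter opening on the -x side. Two yellow marks on the frame, beside the fastener, show the line (along the box's y) of the panel's slot. Box and panel stand one left, one right of the bench's middle
- gasket (a joint): how far the black springy gasket ring on the frame is squashed, m; ring 140 x 94 mm outside, centred on the box's z axis, 4 mm proud of the frame at 0. The panel's weight alone sinks it 1 to 2 mm; about 10 N in all (2.5 N per mm, weight included) brings it level with the frame at 0.004, where the panel meets the hard frame
- stud (a joint): turn of the red wing fastener on the frame, rad, counter-clockwise from above positive, range -0.3 to 1.6. At 0 the wing lies along the box's y axis, in line with the yellow marks and so with the slot of a panel laid square on the frame; it starts crosswise at 0.75 to 1.4. Vertical axis, light friction (0.05 N m), stays where it is left
- stud_top (a point): centre of the top of the red wing fastener, on its turning axis, 25 mm above the frame top (so 95 mm above the bench), at x = +45 mm, y = 0 of the box. The wing is an upright bar 30 mm long and 10 mm wide from 2 to 18 mm above the frame, then a narrower crown 24 x 6 mm up to 25 mm
- panel: blue access panel, loose, flat on the bench, handle up: plate 170 (x) x 120 (y) x 8 (z) mm, 0.25 to 0.5 kg; origin at the centre of its underside. In the middle a black grip rib 60 (x) x 14 (y) mm rises 40 mm above the plate. Its place is square on the frame, origin over the box's z axis, its x along the box's x (slot over the wing)
- panel_slot (a point): centre of the panel's through slot, at the plate's upper face, x = +45 mm, y = 0 of the panel; the slot is 18 mm (x) by 38 mm (y), so the wing passes with 4 mm to spare all round, if it is in line
- panel_grip (a point): middle of the black grip rib, 28 mm above the panel's underside
- tin: round purple tin, 56 mm across, 24 mm high, lying a hand's breadth on the robot side of the panel; leave alone
- driver: screwdriver lying on the bench near the middle; leave alone
- charcoal: black soldering block 70 x 120 x 30 mm, at the back; leave alone
- mallet: mallet with a red head, lying at the right side; leave alone
- flux: white bottle 60 mm across, 130 mm high, at the back; leave alone
- cup: blue ceramic cup 70 mm across, 60 mm high, at the left side; leave alone
- brush: brush lying at the left side near the robot; leave alone
Not all that is in view belongs to the job. What is meant by the panel is not green, and is the larger of those in its own colour.

How it is judged:
By the outcome, as a careful person would: the job done as asked, in the order asked, and still so for the second after the job is handed in, while the arm keeps its last pose, push and grip.
It also fails if it takes over 50 s, if anything falls off the work surface, if the arm or the gripper's body presses on something with over 40 N, if the wrist force passes 120 N, or if a joint passes its speed limit or range.

## Working session

There is one attempt and no reset: what is moved stays moved. The work goes in short steps, Python scripts to look and compute and a tool call to move; the robot and the scene stay as the last step left them, time stands still between calls to the robot, and variables do not carry over. Pictures are saved under pics/ and viewed, at most 10 in all, crops included, and the job is handed in when it is done.

Besides the shell and the picture viewer there is one more tool, called after ">>>" in YAML: its name, and indented under it one key for each argument. step_arm: Moves the arm, as the interface text tells. Its arguments: {"type":"object","properties":{"series":{"type":"array","items":{"type":"array"}},"squeeze":{"type":"number"}},"required":["series"]}

```bash
mkdir -p pics; ls
cat > h.py <<'E'
import numpy as np, cv2
from rig import r, snapshot, ticket
def save(name,fn):
    s=snapshot(name); cv2.imwrite('pics/'+fn+'.png',cv2.cvtColor(s['pixels'],cv2.COLOR_RGB2BGR))
    np.savez('pics/'+fn+'.npz',**{k:np.array(v) for k,v in s.items()}); return s
def load(fn): return dict(np.load('pics/'+fn+'.npz'))
def px2w(s,u,v,z):
    d=np.array([(u-s['cx'])/s['fx'],(v-s['cy'])/s['fy']]); x=d.copy()
    for _ in range(20): x=d/(1+s['k1']*(x@x))
    T=s['T']; ray=T[:3,:3]@np.array([x[0],x[1],1]); o=T[:3,3]
    return o+ray*(z-o[2])/ray[2]
def w2px(s,p):
    T=s['T']; c=T[:3,:3].T@(np.array(p)-T[:3,3]); x=c[:2]/c[2]; x=x*(1+s['k1']*(x@x))
    return np.array([x[0]*s['fx']+s['cx'],x[1]*s['fy']+s['cy']])
def crop(fn,u0,v0,u1,v1,k,out):
    im=cv2.imread('pics/'+fn+'.png')[v0:v1,u0:u1]; cv2.imwrite('pics/'+out+'.png',cv2.resize(im,None,fx=k,fy=k,interpolation=cv2.INTER_CUBIC))
E
python3 - <<'E'
from h import *
np.set_printoptions(precision=4,suppress=True)
a=save('top','t0');b=save('side','s0')
for s in(a,b):print(s['T'],s['fx'],s['k1'])
im=np.vstack([a['pixels'],b['pixels']]);
print(r.get_obs())
E
```

```text
pics
[[-0.0424 -0.9774  0.2073  0.2625]
 [-0.9991  0.041  -0.0108 -0.0223]
 [ 0.0021 -0.2075 -0.9782  1.3005]
 [ 0.      0.      0.      1.    ]] 364.3235242105338 0.021103396022730467
[[ 0.8021 -0.4493  0.3934 -0.0244]
 [-0.5971 -0.5913  0.5421 -0.7872]
 [-0.011  -0.6697 -0.7426  1.1114]
 [ 0.      0.      0.      1.    ]] 449.2234633343609 -0.07114286379289564
{'clock': 0.1, 'q': array([-1.3147,  0.6001, -0.0025,  1.6   ,  0.0018,  0.9429, -0.0798]), 'dq': array([ 0.0008, -0.0005,  0.0011, -0.0014, -0.0012, -0.0004,  0.0006]), 'joint_efforts': array([  0.0046, -76.6554,   1.5022, -25.2936,  -0.0523,   0.0137,
         0.0001]), 'tool_pos': array([0.2367, 0.6848, 0.2178]), 'eef_rot': array([ 0.1656,  0.9862, -0.0007, -0.    ]), 'wrist_force': array([0.8635, 1.0305, 0.3704]), 'torque': array([-0.0363,  0.0086, -0.0136]), 'finger_force': 0.0, 'grip_width': 0.09302772635170815}
```

View pics/t0.png

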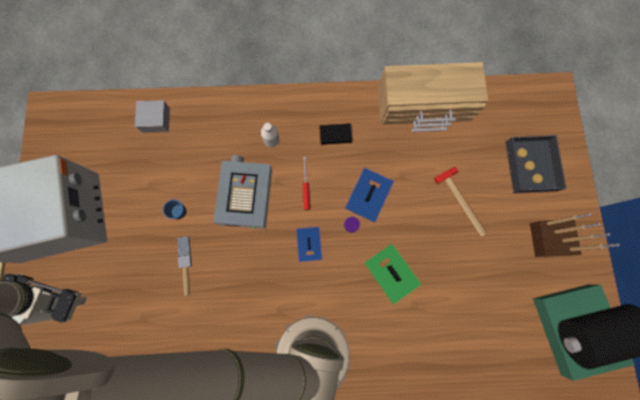

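View pics/s0.png

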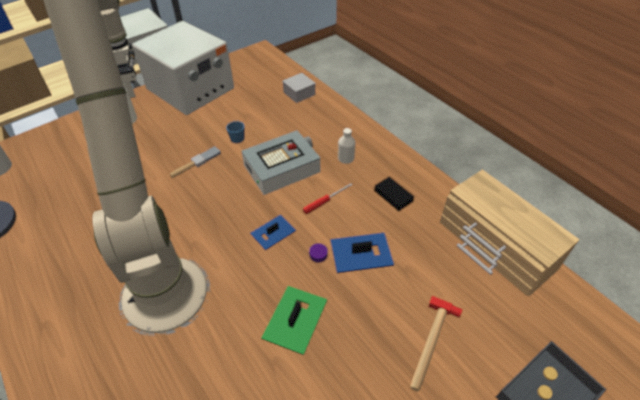

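Possible panels, by top-view pixel: large blue (370,194), small blue (309,244) and green (392,273). I choose the large blue one. The box is at (243,194). Next I check the panel and the box in a close crop.

Run:
```python
from h import *
t=cv2.imread('pics/t0.png');s=cv2.imread('pics/s0.png')
R=lambda im,u,v,w,h,W,H:cv2.resize(im[v:v+h,u:u+w],(W,H),interpolation=cv2.INTER_CUBIC)
top=np.hstack([R(t,205,145,75,90,400,480)[:300*2],R(t,335,155,75,90,400,480)])
cv2.imwrite('pics/c1.png',top)
```

```text
(no output)
```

View pics/c1.png

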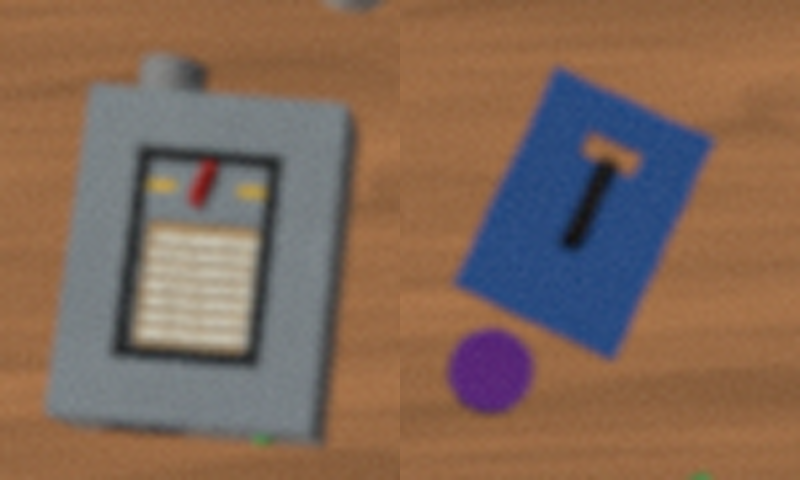

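The crop confirms the choice. The large blue panel has a black rib, and its slot is at the far end, crop (612,153). The box has a red wing at (204,183), gasket corners (138,147), (281,157), (254,363), (113,353), and marks at (160,185) and (252,191).

```bash
cat > m.py <<'E'
from h import *
np.set_printoptions(precision=4,suppress=True)
s=load('t0'); k=16/3
P=lambda c,u,v,z:px2w(s,(c[0]+.5)/k-.5+u,(c[1]+.5)/k-.5+v,z)
g=[P(c,205,145,.074) for c in[(138,147),(281,157),(254,363),(113,353)]]
f=[P(c,205,145,.07) for c in[(92,86),(347,105),(315,435),(48,413)]]
m=[P(c,205,145,.07) for c in[(160,185),(252,191)]]
w=[P(c,205,145,.093) for c in[(212,162),(197,205)]]
p=[P(c,-65+0,155,.008) if 0 else P((c[0]-400,c[1]),335,155,.008) for c in[(557,66),(714,138),(614,360),(455,284)]]
sl=P((212,153),335,155,.008)
def rep(n,q):
    q=np.array(q); a=q[0]-q[3]+q[1]-q[2]; b=q[0]-q[1]+q[3]-q[2]
    print(n,'c',q.mean(0),'L',np.linalg.norm(a)/2,np.linalg.norm(b)/2,'yaw',np.degrees([np.arctan2(a[1],a[0]),np.arctan2(-b[0],b[1])]))
rep('gasket',g);rep('frame',f);rep('panel',p)
print('marks',m,'mid',np.mean(m,0),'wing',w,np.mean(w,0),'slot',sl)
E
python3 m.py
```

```text
gasket c [0.5477 0.2234 0.074 ] L 0.136762471955052 0.09203463744511298 yaw [-7.0025 -6.5195]
frame c [0.5466 0.2215 0.07  ] L 0.21842570090794194 0.16971877382554826 yaw [-6.4469 -6.9834]
panel c [ 0.5366 -0.2268  0.008 ] L 0.16989816593529508 0.1177982695076029 yaw [-27.9773 -28.3462]
marks [array([0.5957, 0.2481, 0.07  ]), array([0.5892, 0.1882, 0.07  ])] mid [0.5925 0.2182 0.07  ] wing [array([0.6034, 0.2098, 0.093 ]), array([0.5753, 0.2194, 0.093 ])] [0.5894 0.2146 0.093 ] slot [ 0.5761 -0.248   0.008 ]
```

>>> step_arm:
  series:
    - [[0,-0.15,0],[0,0,0],0.45]
    - [[0,-0.15,0],[0,0,0],0.45]
    - [[0,-0.15,0],[0,0,0],0.45]
    - [[0,-0.15,0],[0,0,0],0.45]
    - [[0,-0.15,0],[0,0,0],0.45]
    - [[0.118,-0.0936,-0.0227],[0,0,0],0.45]
    - [[0.118,-0.0936,-0.0227],[0,0,0],0.45]
    - [[0.118,-0.0936,-0.0227],[0,0,0],0.45]
    - [[0.118,-0.0936,-0.0227],[0,0,0],0.45]
    - [[0.118,-0.0936,-0.0227],[0,0,0],0.45]
    - [[0.118,-0.0936,-0.0227],[0,0,0],0.45]
    - [[0.118,-0.0936,-0.0227],[0,0,0],0.45]
    - [[0.118,-0.0936,-0.0227],[0,0,0],0.45]
    - [[0.118,-0.0936,-0.0227],[0,0,0],0.45]
    - [[0.118,-0.0936,-0.0227],[0,0,0],0.45]
    - [[0.118,-0.0936,-0.0227],[0,0,0],0.45]
    - [[0.118,-0.0936,-0.0227],[0,0,0],0.45]
    - [[0,0,0],[0,0,0],0.45]
    - [[0,0,0],[0,0,0],0.45]

```text
clock: 1.68
tool_pos: [0.5921, 0.2143, 0.1496]
eef_rot: [0.168, 0.986, -0.001, -0.0]
wrist_force: [-0.1, -0.6, 0.0]
grip_width: 0.042
finger_force: 0.0
```

>>> step_arm:
  series:
    - [[-0.004,0.008,-0.06],[0,0,0],0.45]
    - [[0,0,-0.06],[0,0,0],0.45]
    - [[0,0,-0.06],[0,0,0],0.45]
    - [[0,0,-0.05],[0,0,0],0.45]
    - [[0,0,-0.05],[0,0,0],0.45]
    - [[0,0,0],[0,0,0],0.45]
  squeeze: 10

```text
clock: 2.18
tool_pos: [0.5881, 0.2193, 0.0782]
eef_rot: [0.165, 0.986, -0.001, -0.001]
wrist_force: [-1.3, -0.8, -0.4]
grip_width: 0.042
finger_force: 0.0
```

Run:
```python
from h import *
s=save('side','s1'); print(w2px(s,[.5915,.217,.095]))
crop('s1',220,90,340,210,5,'c2')
```

```text
[290.60982367 143.46583579]
```

View pics/c2.png

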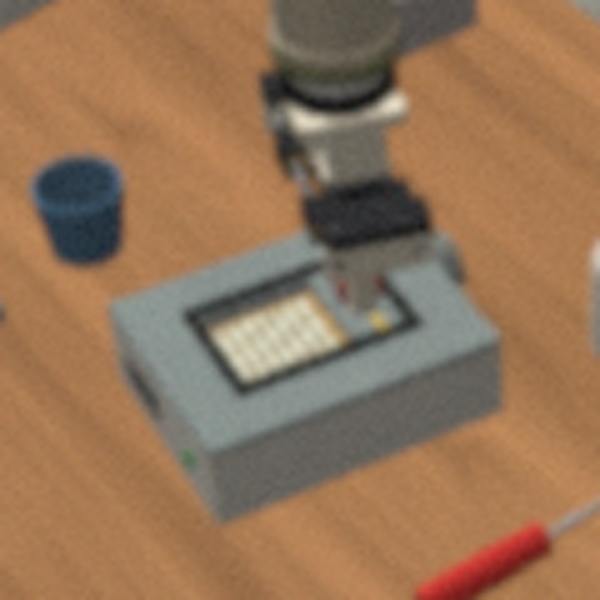

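The crop shows the red wing at (345,292), between the fingers. I nudge the tool and close.

>>> step_arm:
  series:
    - [[0.012,-0.009,0],[0,0,0],0.45]
    - [[0,0,0],[0,0,0],0.2]
    - [[0,0,0],[0,0,0],0]
    - [[0,0,0],[0,0,0],0]
    - [[0,0,0],[0,0,0],0]
    - [[0,0,0],[0,0,0],0]

```text
clock: 2.73
tool_pos: [0.5929, 0.2167, 0.0809]
eef_rot: [0.166, 0.986, 0.0, 0.0]
wrist_force: [0.2, -0.1, -0.8]
grip_width: 0.0131
finger_force: 0.0
```

>>> step_arm:
  series:
    - [[0,0,0],[0,0,0],0]
    - [[0,0,0],[0,0,0],0]
    - [[0,0,0],[0,0,0],0]

```text
clock: 2.98
tool_pos: [0.5929, 0.2164, 0.0808]
eef_rot: [0.166, 0.986, -0.0, 0.0]
wrist_force: [-0.9, -2.0, 3.7]
grip_width: 0.0099
finger_force: 9.8
```

Run:
```python
from h import *
o=r.get_obs(); print(o['tool_pos'],o['grip_width'],o['finger_force'],o['wrist_force'],o['torque'])
```

```text
[0.59287047 0.21639954 0.08076416] 0.009929547967590553 9.759805351495743 [-0.86119474 -2.00832545  3.69583945] [-0.41587469  0.2519856  -0.06865404]
```

>>> step_arm:
  series:
    - [[0,0,0],[0,0,-1],0]
    - [[0,0,0],[0,0,-1],0]
    - [[0,0,0],[0,0,-1],0]
    - [[0,0,0],[0,0,-1],0]
    - [[0,0,0],[0,0,-1],0]
    - [[0,0,0],[0,0,-1],0]
    - [[0,0,0],[0,0,-1],0]
    - [[0,0,0],[0,0,-1],0]
    - [[0,0,0],[0,0,-1],0]
    - [[0,0,0],[0,0,-1],0]
    - [[0,0,0],[0,0,-1],0]
    - [[0,0,0],[0,0,-1],0]
    - [[0,0,0],[0,0,-0.94],0]
    - [[0,0,0],[0,0,0],0]
    - [[0,0,0],[0,0,0],0]
  squeeze: 15

```text
clock: 4.23
tool_pos: [0.5918, 0.2157, 0.0807]
eef_rot: [0.748, 0.664, -0.001, -0.0]
wrist_force: [-3.7, -3.9, 7.7]
grip_width: 0.0098
finger_force: 15.0
```

Run:
```python
from h import *
from scipy.spatial.transform import Rotation as R
o=r.get_obs(); y=R.from_quat(o['eef_rot']).as_matrix()[:,1]
print(o['tool_pos'],o['grip_width'],o['finger_force'],o['wrist_force'],o['torque'],np.degrees(np.arctan2(y[1],y[0])),o['q'])
```

```text
[0.59176675 0.21570481 0.0807329 ] 0.00977036566770542 14.950612038373947 [-3.74310598 -3.8537065   7.71435522] [-0.99544919  1.12259804 -0.06753413] -6.759912522907429 [-0.67942896  0.68918079  0.37134192  1.94597149 -0.42939107  0.58611899
 -0.14051446]
```

>>> step_arm:
  series:
    - [[0,0,0],[0,0,0],0.45]
    - [[0,0,0],[0,0,0],0.45]
    - [[0,0,0],[0,0,0],0.45]
    - [[0,0,0.1],[0,0,0],0.45]
    - [[0,0,0.16],[0,0,0],0.45]
    - [[0,0,0.16],[0,0,0],0.45]
    - [[-0.0184,-0.1475,0],[0,0,0.953],0.5]
    - [[-0.0184,-0.1475,0],[0,0,0.953],0.5]
    - [[-0.0184,-0.1475,0],[0,0,0.953],0.5]
    - [[-0.0184,-0.1475,0],[0,0,0.953],0.5]
    - [[-0.0184,-0.1475,0],[0,0,0.953],0.5]
    - [[-0.0184,-0.1475,0],[0,0,0.953],0.5]
    - [[-0.0184,-0.1475,0],[0,0,0.953],0.5]
    - [[-0.0184,-0.1475,0],[0,0,0.953],0.5]
    - [[-0.0184,-0.1475,-0.04],[0,0,0.953],0.5]
    - [[-0.0184,-0.1475,-0.04],[0,0,0.953],0.5]
    - [[-0.0184,-0.1475,-0.04],[0,0,0.953],0.5]
    - [[-0.0184,-0.1475,-0.04],[0,0,0.953],0.5]
    - [[0,0,0],[0,0,0],0.5]

```text
clock: 5.82
tool_pos: [0.5346, -0.2352, 0.1441]
eef_rot: [0.245, 0.97, -0.002, -0.0]
wrist_force: [0.1, -0.1, 0.0]
grip_width: 0.0462
finger_force: 0.0
```

```bash
cat >> h.py <<'E'
from scipy.spatial.transform import Rotation as R
def st():
    o=r.get_obs(); M=R.from_quat(o['eef_rot']).as_matrix(); y=M[:,1]
    print(o['clock'],o['tool_pos'],o['grip_width'],o['finger_force'],o['wrist_force'],o['torque'],np.degrees(np.arctan2(y[1],y[0])),M[:,2])
np.set_printoptions(precision=4,suppress=True)
E
python3 - <<'E'
from h import *
s=save('top','t1'); b=save('side','s2'); st()
t=cv2.imread('pics/t1.png');s=cv2.imread('pics/s2.png')
Z=lambda im,u,v,w,h,W,H:cv2.resize(im[v:v+h,u:u+w],(W,H),interpolation=cv2.INTER_CUBIC)
cv2.imwrite('pics/c3.png',np.hstack([Z(t,205,145,75,90,400,480),Z(s,250,120,75,90,400,480)]))
E
```

```text
5.9167 [ 0.5368 -0.2281  0.1449] 0.04639297674027683 0.0 [ 0.5297 -0.6956  0.7081] [ 0.0801  0.0152 -0.0193] 61.61188662444036 [-0.0006  0.0001 -1.    ]
```

View pics/c3.png

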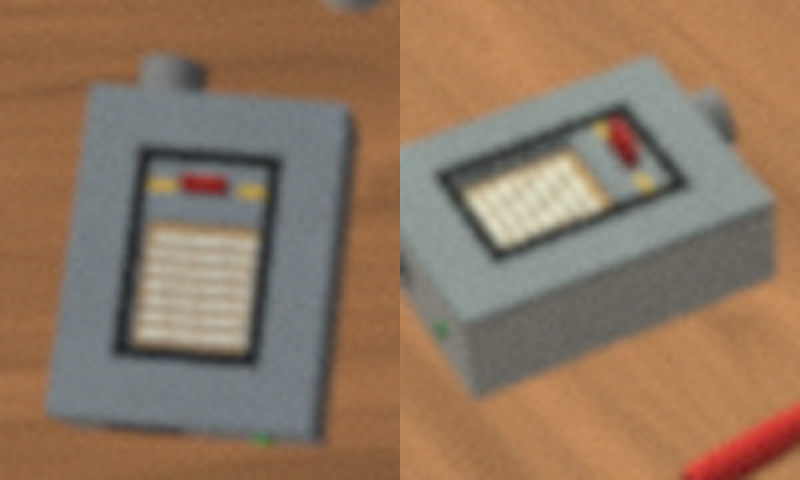

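The wing, at crop (205,185), now lies in line with the yellow marks. Next I grasp the panel's rib.

>>> step_arm:
  series:
    - [[0,0.005,-0.1],[0,0,0.05],0.5]
    - [[0,0,-0.1],[0,0,0],0.5]
    - [[0,0,-0.1],[0,0,0],0.5]
    - [[0,0,-0.1],[0,0,0],0.5]
    - [[0,0,-0.09],[0,0,0],0.5]
    - [[0,0,-0.035],[0,0,0],0.5]
    - [[0,0,0],[0,0,0],0.5]
    - [[0,0,0],[0,0,0],0.2]
    - [[0,0,0],[0,0,0],0]
    - [[0,0,0],[0,0,0],0]
    - [[0,0,0],[0,0,0],0]
    - [[0,0,0],[0,0,0],0]
    - [[0,0,0],[0,0,0],0]
    - [[0,0,0],[0,0,0],0]
  squeeze: 45

```text
clock: 7.08
tool_pos: [0.5377, -0.2257, 0.0152]
eef_rot: [0.241, 0.971, -0.0, 0.001]
wrist_force: [-1.4, -2.6, 7.8]
grip_width: 0.0137
finger_force: 45.0
```

```bash
python3 -c "
from h import *
st()"
```

```text
7.0833 [ 0.5377 -0.2257  0.0152] 0.013714018865452078 44.99933838844299 [-1.4408 -2.6433  7.7654] [-0.5366  0.4034 -0.1192] 62.12935754520781 [ 0.0011 -0.0011 -1.    ]
```

>>> step_arm:
  series:
    - [[0,0,0.06],[0,0,0],0]
    - [[0,0,0.12],[0,0,0],0]
    - [[0,0,0.14],[0,0,0],0]
    - [[0,0,0.14],[0,0,0],0]
    - [[0,0,0.1],[0,0,0],0]
    - [[0,0,0],[0,0,0],0]
    - [[0,0,0],[0,0,0],0]

```text
clock: 7.67
tool_pos: [0.5381, -0.2246, 0.1554]
eef_rot: [0.24, 0.971, 0.0, 0.001]
wrist_force: [-0.3, 0.0, -3.0]
grip_width: 0.0136
finger_force: 45.0
```

>>> step_arm:
  series:
    - [[0.002,0.06,0],[0,0,0.22],0]
    - [[0.002,0.112,0],[0,0,0.22],0]
    - [[0.002,0.12,0],[0,0,0.22],0]
    - [[0.002,0.12,0],[0,0,0.22],0]
    - [[0.002,0.12,0],[0,0,0.22],0]
    - [[0.002,0.12,0],[0,0,0.22],0]
    - [[0.002,0.12,0],[0,0,0.22],0]
    - [[0.002,0.12,0],[0,0,0.22],0]
    - [[0.002,0.12,0],[0,0,0.22],0]
    - [[0.002,0.12,0],[0,0,0.22],0]
    - [[0.002,0.12,0],[0,0,0.22],0]
    - [[0.002,0.12,0],[0,0,0.22],0]
    - [[0.002,0.12,0],[0,0,0.22],0]
    - [[0.002,0.12,0],[0,0,0.22],0]
    - [[0.002,0.11,0],[0,0,0.22],0]
    - [[0.002,0.06,0],[0,0,0.22],0]
    - [[0,0,0],[0,0,0],0]
    - [[0,0,0],[0,0,0],0]
    - [[0,0,0],[0,0,0],0]

```text
clock: 9.25
tool_pos: [0.5449, 0.2195, 0.1532]
eef_rot: [0.059, 0.998, -0.001, -0.001]
wrist_force: [-0.2, -0.4, -3.5]
grip_width: 0.0134
finger_force: 45.0
```

Run:
```python
from h import *
st();a=save('top','t2'); b=save('side','s3'); st()
t=cv2.imread('pics/t2.png');s=cv2.imread('pics/s3.png')
Z=lambda im,u,v,w,h,W,H:cv2.resize(im[v:v+h,u:u+w],(W,H),interpolation=cv2.INTER_CUBIC)
cv2.imwrite('pics/c4.png',np.hstack([Z(t,205,145,75,90,400,480),Z(s,250,90,75,90,400,480)]))
```

```text
9.25 [0.5449 0.2195 0.1532] 0.013422320886400878 44.99503970146179 [-0.1645 -0.3968 -3.5291] [-0.0219 -0.0083 -0.0254] 83.29005682903616 [-0.0019 -0.0017 -1.    ]
9.35 [0.5455 0.2191 0.1538] 0.013605058270869492 44.99519348144531 [ 0.4156 -0.2095 -3.6501] [ 0.0325 -0.0428 -0.0206] 83.21280027924698 [-0.0009 -0.0012 -1.    ]
```

View pics/c4.png

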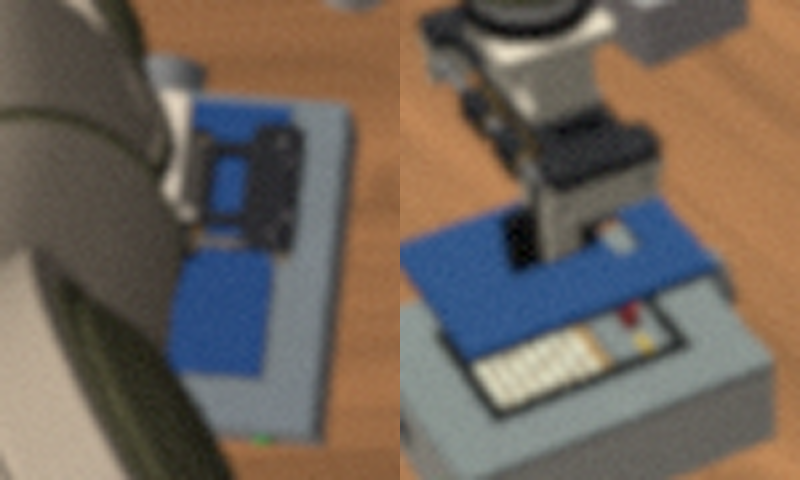

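In the crop the panel is held square above the box. The slot, at (615,238), is over the wing at (628,315). I'll go lower, centred, and overlay predicted outlines to check.

>>> step_arm:
  series:
    - [[0.006,0.01,-0.06],[0,0,0],0]
    - [[0,0,-0.06],[0,0,0],0]
    - [[0,0,0],[0,0,0],0]
    - [[0,0,0],[0,0,0],0]
    - [[0,0,0],[0,0,0],0]

```text
clock: 9.77
tool_pos: [0.5475, 0.2227, 0.1248]
eef_rot: [0.059, 0.998, -0.0, 0.0]
wrist_force: [-0.3, -0.2, -2.9]
grip_width: 0.0138
finger_force: 45.0
```

Run:
```python
from h import *
st(); o=r.get_obs(); b=save('side','s4')
k=8;u0,v0=250,90
im=cv2.resize(cv2.imread('pics/s4.png')[v0:v0+75,u0:u0+95],None,fx=k,fy=k,interpolation=cv2.INTER_CUBIC)
def poly(c,yaw,z,sx,sy,ox,col):
    C,S=np.cos(yaw),np.sin(yaw)
    q=[]
    for a,e in[(1,1),(1,-1),(-1,-1),(-1,1)]:
        x,y=ox+a*sx/2,e*sy/2
        p=w2px(b,[c[0]+C*x-S*y,c[1]+S*x+C*y,z]); q.append((p-[u0,v0]+.5)*k-.5)
    cv2.polylines(im,[np.round(q).astype(int)],True,col,1)
y=np.radians(-6.75); zp=o['tool_pos'][2]-.0145
c=o['tool_pos'][:2]
poly(c,y,zp+.008,.17,.12,0,(0,255,255)); poly(c,y,zp+.008,.018,.038,.045,(0,255,255))
B=(.547,.2222)
poly(B,y,.07,.22,.17,0,(0,255,0)); poly(B,y,.074,.14,.094,0,(0,255,0))
cv2.imwrite('pics/c5.png',im)
```

```text
9.7667 [0.5475 0.2227 0.1248] 0.013761487646820099 44.995227456092834 [-0.3273 -0.1761 -2.8508] [-0.0004 -0.0533  0.0602] 83.26372461470895 [ 0.0003 -0.0002 -1.    ]
```

View pics/c5.png

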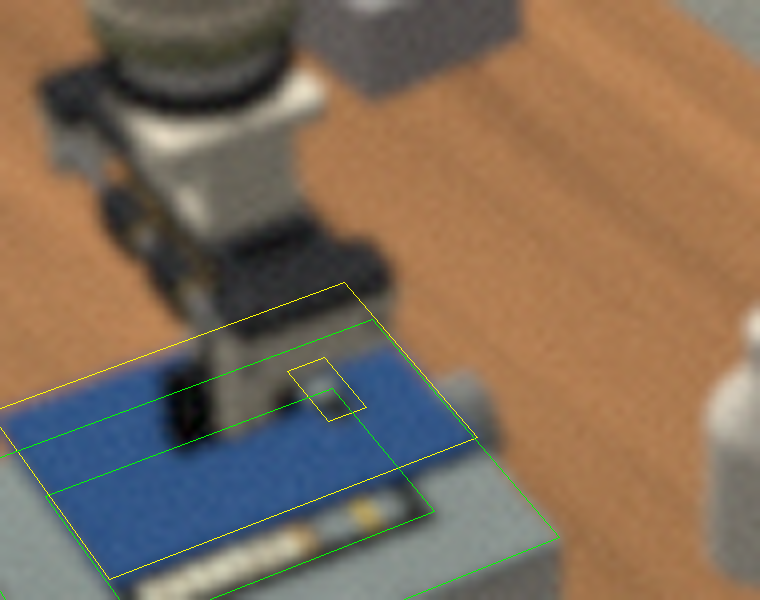

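The box outlines fit well. The panel looks about 1 px off, so I fit its mask numerically.

```bash
cat > fit.py <<'E'
from h import *
from scipy.optimize import minimize
import sys
def fit(fn,c0,zp,yaw0):
    b=load(fn); im=b['pixels'].astype(float); K=4
    w0=np.array([c0[0],c0[1],zp]); u,v=w2px(b,w0); u0,v0=int(u)-60,int(v)-50; W,H=120,100
    I=im[v0:v0+H,u0:u0+W]; bl=(I[...,2]-.5*(I[...,0]+I[...,1]))
    hi=np.percentile(bl,99.0)-10; f=np.clip((bl+5)/(hi+5),0,1)  # soft blue fraction
    grip=np.zeros((H,W),bool)
    def hull(p):
        C,S=np.cos(p[2]),np.sin(p[2]); q=[]
        for z in(0,.008):
            for a in(-.085,.085):
                for e in(-.06,.06): q.append(w2px(b,[p[0]+C*a-S*e,p[1]+S*a+C*e,zp+z])-[u0,v0])
        h=cv2.convexHull(np.array(q,np.float32))
        m=np.zeros((H*K,W*K),np.uint8); cv2.fillConvexPoly(m,np.round(((h+.5)*K-.5)*16).astype(np.int32),255,shift=4)
        return cv2.resize(m,(W,H),interpolation=cv2.INTER_AREA)/255
    m0=hull([*c0,yaw0])
    # ignore the gripper: non-blue inside hull, dilated, excluding border band handled by upper-edge mask
    non=((f<.5)&(cv2.erode(m0,np.ones((7,7)))>.9)).astype(np.uint8)
    ign=cv2.dilate(non,np.ones((7,7)))>0
    vv,uu=np.mgrid[:H,:W]
    cu=np.where(non.any(0))[0]
    ign|=(uu>=cu.min()-3)&(uu<=cu.max()+5)&(vv<np.where(non.any(1))[0].max()+2)
    wgt=~ign&(cv2.dilate(m0,np.ones((13,13)))>0)
    cost=lambda p:(((hull(p)-f)**2)[wgt]).sum()
    best=min((minimize(lambda d:cost([c0[0]+d[0]*.001,c0[1]+d[1]*.001,yaw0+d[2]*.01]),[i,j,0],method='Nelder-Mead',options=dict(initial_simplex=np.array([[i,j,0],[i+2,j,0],[i,j+2,0],[i,j,2]]))) for i in(-3,3) for j in(-3,3)),key=lambda q:q.fun)
    return best.x*[1,1,.573],best.fun,cost([*c0,yaw0])
if __name__=='__main__':
    y=np.radians(-6.75)
    print('held d(mm,mm,deg)',fit('s4',(.5475,.2227),.1248-.0145,y))
    print('held z-2',fit('s4',(.5475,.2227),.1248-.0125,y))
    print('initial side',fit('s0',(.5366,-.2268),0,np.radians(-28.1)))
    print('initial top',fit('t0',(.5366,-.2268),0,np.radians(-28.1)))
E
python3 fit.py
```

```text
held d(mm,mm,deg) (array([ 1.1125,  1.0712, -0.1341]), np.float64(44.64084846235523), np.float64(49.332225336634345))
held z-2 (array([-0.5674, -1.0252, -0.367 ]), np.float64(47.196913509640225), np.float64(48.84833003213157))
initial side (array([2.5616, 0.9467, 0.2088]), np.float64(75.81700493331141), np.float64(90.17472359920913))
initial top (array([ 2.4614, -0.4816, -0.1569]), np.float64(70.12900193345851), np.float64(83.07871078669679))
```

The held panel is within about 1 mm of the tool centre. I descend in stages and watch the force.

>>> step_arm:
  series:
    - [[-0.005,-0.002,-0.03],[0,0,0],0]
    - [[0,0,-0.03],[0,0,0],0]
    - [[0,0,-0.02],[0,0,0],0]
    - [[0,0,0],[0,0,0],0]
    - [[0,0,0],[0,0,0],0]

```text
clock: 10.23
tool_pos: [0.5456, 0.2228, 0.1037]
eef_rot: [0.058, 0.998, -0.0, -0.0]
wrist_force: [0.8, 0.2, -2.6]
grip_width: 0.014
finger_force: 45.0
```

>>> step_arm:
  series:
    - [[0,0,-0.02],[0,0,0],0]
    - [[0,0,-0.01],[0,0,0],0]
    - [[0,0,0],[0,0,0],0]
    - [[0,0,0],[0,0,0],0]

```text
clock: 10.57
tool_pos: [0.5458, 0.2229, 0.0966]
eef_rot: [0.058, 0.998, -0.0, -0.0]
wrist_force: [0.2, -0.3, -3.3]
grip_width: 0.0143
finger_force: 45.0
```

>>> step_arm:
  series:
    - [[0,0,-0.016],[0,0,0],0]
    - [[0,0,-0.012],[0,0,0],0]
    - [[0,0,0],[0,0,0],0]
    - [[0,0,0],[0,0,0],0]

```text
clock: 10.9
tool_pos: [0.5458, 0.2229, 0.0895]
eef_rot: [0.058, 0.998, -0.0, -0.0]
wrist_force: [-0.4, -0.6, -3.2]
grip_width: 0.0136
finger_force: 45.0
```

Run:
```python
from h import *
st(); b=save('side','s5'); crop('s5',262,115,337,175,10,'c6')
from fit import fit
o=r.get_obs();print(fit('s5',o['tool_pos'][:2],o['tool_pos'][2]-.0145,np.radians(-6.75)))
```

```text
10.9 [0.5458 0.2229 0.0895] 0.013626118945042174 44.99509155750275 [-0.4085 -0.5957 -3.2137] [0.0004 0.0574 0.0246] 83.3319548313491 [-0.0003 -0.0002 -1.    ]
(array([0.571 , 0.1731, 0.6369]), np.float64(22.423868672430675), np.float64(25.2877967289474))
```

View pics/c6.png

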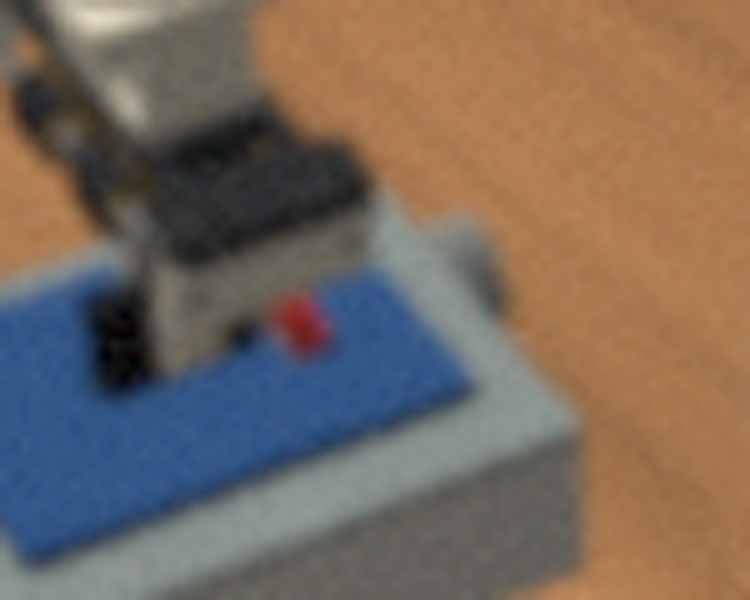

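The wing, at crop (300,325), stands up through the slot and the panel is square. Now I press down.

>>> step_arm:
  series:
    - [[0,0,-0.008],[0,0,0],0]
    - [[0,0,-0.004],[0,0,0],0]
    - [[0,0,-0.004],[0,0,0],0]
    - [[0,0,0],[0,0,0],0]
    - [[0,0,0],[0,0,0],0]
  squeeze: 60

```text
clock: 11.37
tool_pos: [0.5461, 0.223, 0.0861]
eef_rot: [0.058, 0.998, 0.0, 0.0]
wrist_force: [-1.0, 0.3, 4.0]
grip_width: 0.0141
finger_force: 60.0
```

>>> step_arm:
  series:
    - [[0,0,-0.006],[0,0,0],0]
    - [[0,0,0],[0,0,0],0]
    - [[0,0,0],[0,0,0],0]

```text
clock: 11.62
tool_pos: [0.5461, 0.223, 0.0852]
eef_rot: [0.058, 0.998, 0.0, 0.0]
wrist_force: [-3.1, -1.5, 11.8]
grip_width: 0.0137
finger_force: 60.0
```

>>> step_arm:
  series:
    - [[0,0,-0.005],[0,0,0],0]
    - [[0,0,0],[0,0,0],0]
    - [[0,0,0],[0,0,0],0]
    - [[0,0,0],[0,0,0],0]

```text
clock: 11.95
tool_pos: [0.5461, 0.223, 0.0852]
eef_rot: [0.058, 0.998, 0.0, 0.001]
wrist_force: [-6.3, -2.6, 26.3]
grip_width: 0.0137
finger_force: 60.0
```

Run:
```python
from h import *
st(); b=save('side','s6'); st(); crop('s6',262,115,337,175,10,'c7')
```

```text
11.95 [0.5461 0.223  0.0852] 0.013675352887013907 60.0056129693985 [-6.2767 -2.5744 26.2891] [-0.7373  1.3414  0.0138] 83.32251509851483 [ 0.0013  0.0007 -1.    ]
12.0 [0.5461 0.223  0.0852] 0.013809285855831582 60.00557541847229 [-6.5105 -2.6002 26.6946] [-0.7276  1.3463  0.004 ] 83.32551233661327 [ 0.0013  0.0007 -1.    ]
```

View pics/c7.png

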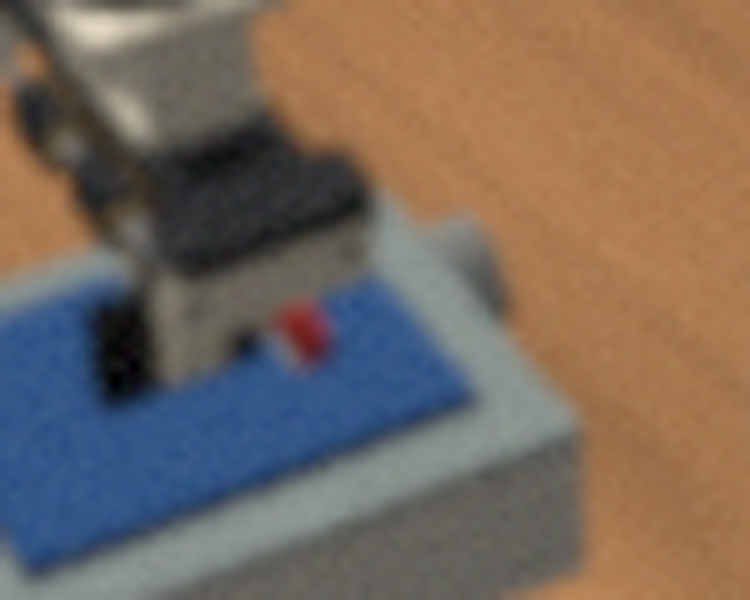

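The extra push left the height unchanged at 0.0852, exactly 70 mm above the height at the bench grasp, so the panel is hard on the frame. In the crop the wing at (305,330) stands through the slot.

```bash
python3 -c "
from rig import ticket
print(ticket.hand_in())"
```

```text
the job is handed in; nothing more can be done
None
```

I turned the wing into line with the yellow marks, then fitted the panel square over it and pressed it down onto the hard frame. I handed the job in at about 12 s with the arm still holding it down at about 26 N; no verdict came back.

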